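Slide the ware board home in the drying rack and close the catch

TASK

Push the plywood board that carries the clay elephant along the rails of the drying rack with a fingertip until you feel it drop into its locating notches, then swing the blue catch with the red peg fully over the board. Push only: do not lift the board, do not touch the elephant or let it topple or slide away from its place on the board, and leave everything else on the table where it is.

Things in the scene. Friction and masses are not known exactly. Their poses are not given: they have to be found in the camera images.
- rack: Wooden drying rack fixed to the table. Origin on the table under its centre, z up; the board must be pushed towards its +y. Two rails 440 mm long (along y), tops 60 mm up, 40 to 66 mm either side of the middle, with an 80 mm free gap between them (cross bars 18 mm high at y = -190 and 190). Guide walls 66.5 to 74.5 mm from the middle, tops 74 mm up. Both ends open.
- home (a point): Where the board's origin lies when home: rack x = 0, y = 100 mm, 53 mm up (4 mm of play along y). Each rail has an inner and an outer track with one notch each, 22 mm long, 10 mm deep, dark at the bottom: inner ones centred at rack y = 185, outer ones at y = 15 mm. Only over this place can the board drop; the notch walls then stop it firmly.
- board: Loose plywood board, 130 mm (x) by 200 mm (y), about 0.45 kg, axes parallel to the rack's. Origin in its middle level with the undersides of its four 7 mm feet (14 mm long; front pair y = 85 on the inner tracks, rear pair y = -85 on the outer). Plank from z = 7 to 19 mm. Origin 60 mm above the table on the rails, 53 when dropped, the plank then flat on the rails. Starts at rack y = -115 to -40 mm.
- board_back (a point): Middle of the board's back edge (its -y end), on the top face; push here towards the rack's +y, on the 12 mm high end face below this point. A fingertip pressing hard there may hold the edge up by friction over the notches: it drops when the finger is drawn back.
- elephant: Clay elephant with a raised trunk standing loose on the front half of the board, about 0.22 kg, 92 mm long along x, 50 mm wide along y, 110 mm tall. Origin at the middle of its feet, about 52 mm ahead (+y) of the board's middle and not more than 6 mm from it sideways.
- catch (a joint): Angle (rad) of the catch: blue arm 16 mm wide, 74.5 to 80.5 mm above the table, on an upright pivot on the robot's side of the rack; stays where left (about 1 N at the peg moves it). 0 (start -0.35 to 0.05): along the rack's -y, outside the guide wall; 1.571, its stop: along +x, across the board. Grows anticlockwise from above. Clears the dropped board by 2.5 mm, is blocked by one not dropped.
- catch_peg (a point): Centre of the top of the red upright peg near the free end of the catch: 12 mm in diameter, standing 30 mm above the blue arm, its top 110.5 mm above the table, 55 mm from the pivot axis.
- catch_pivot (a point): Point on the catch's pivot axis, 80.5 mm above the table; at x = -88, y = +45 mm in the rack's frame.
- cup: Bystander, to be left alone: yellow plastic cup, 72 mm across, 90 tall, on the robot's side of the rack.
- spatula: Bystander, to be left alone: wooden modelling spatula, about 180 mm long, lying flat beyond the rack; origin on its underside.
- lump: Bystander, to be left alone: lump of clay, grey-beige, 68 mm across, 41 tall, on the robot's side of the rack.
- bowl: Bystander, to be left alone: black bowl, 150 mm across, 60 tall.
- jar: Bystander, to be left alone: lidded jar, white with a blue lid, 64 mm across, 85 tall.
- pot: Bystander, to be left alone: terracotta pot, brown, two black wire handles, 90 mm across, 60 tall.
- brush: Bystander, to be left alone: brush, wooden handle, lying flat.
Things that resemble listed ones, but are neither listed nor needed, are in the scene too. Several things have the shape of the board; the one meant has the colours described above. Leave any green look-alike of the elephant alone.

How it is judged:
By the outcome, as a careful person would: the job done as asked, in the order asked, and still so for the second after the job is handed in, with the robot touching nothing.
It also fails if it takes over 72 s, if anything falls off the work surface, if the arm or the gripper's body presses on something with over 40 N, if the wrist force passes 120 N, or if a joint passes its speed limit or range.

ROBOT

A 6-joint arm with a two-finger parallel gripper is mounted at the origin on the work surface. World frame = base frame: x ahead of the robot, y to its left, z up, the work surface at z = 0. Lengths are in m, angles in rad, forces in N, time in s.
With the tool pointing down it reaches from about 0.3 to 0.875 m from the base axis. Payload 6.4 kg.
Tool frame: the origin (TCP) lies midway between the tips of the shut fingers; the grasp point (between the pads) lies 19 mm behind it; x points along the fingers, y is the direction in which the jaws open and shut, and the axes are right-handed (so a half turn about x gives the same grasp; the last joint's range is limited). The gripper opens to 85 mm and grips with 20 to 120 N. Pads are 22 mm wide; open, the fingers measure 114 mm over their backs; the gripper's body (76 mm by 85 mm) begins 54 mm behind the grasp point. The pads swing forward as they close: fully open they stand 13 mm farther back than shut.
Start: joints at [-1.444, 0.181, 1.607, -0, 1.354, -0.206], TCP at [0.188, -0.543, 0.231] pointing down, gripper open.
Joint ranges: [-2.99, 2.99], [-0.89, 2.07], [0.3, 2.58], [-1.14, 4.28], [0, 2.63], [-3.12, 3.12]. Speed limits (rad/s): [2.57, 2.57, 3.01, 3.14, 3.14, 3.14].

INTERFACE

Orientations are given as a unit quaternion [w, x, y, z].
In Python, from bench import ctrl gives the robot as it stands.
- The arm moves only by the tool servo_tool, never from a script. Its argument "targets" is a list of rows, each a list of 7 numbers: the turn, a rotation vector about the tool's x, y, z in rad, then the shift along the tool's x, y, z in mm, then the opening, from -1 (shut) to 1 (fully open). A call has exactly 8 rows; each row is the pose to reach, as a shift and turn from the pose measured when the call began, along the tool's axes at that moment; what a row does not reach only later rows make up. A row lasts 1/8 s, in which the tool goes at most 62.5 mm and 10.7 degrees, less where a joint would pass 70% of its speed; a pose out of reach is approached as far as the arm can. A call with a gripper value outside its range is refused whole. The fingers move at their own pace and stop on an object; the grip force is fixed at half the most. Time passes only in rows, so rows that repeat a pose let the fingers close, or fill a call up. It gives the time, the measured TCP pose, the force and the opening at its end, in the units of the state.
- ctrl.get_obs(): the state, without advancing time (a new reading comes with each control period).
- ctrl.camera(name): name is "scene" or "top" or "wrist"; returns a dict with "pixels" (420x560x3 uint8, blue, green, red), "intrinsics" (3x3 intrinsics, pixels), "R" (3x3) and "t" (3): a world point X has camera coordinates R X + t; the wrist camera has in their place "tool_from_camera" (4x4, takes a point from camera to tool coordinates, whose origin is the TCP and whose axes are the tool frame's). Camera axes: x right, y down, z forward; pixel columns grow to the right and rows downward; lengths in m; the calibration is good to about 2 mm. The wrist camera is an equidistant fisheye: a pixel r from the principal point sees the ray r / f radians off the axis. A picture is of the moment at which its call begins: read the wrist's pose just before it. There is no depth.
- ctrl.hand_in(): hands the job in, once; it reports no verdict.
The state is a dict: "time_s": time; "q": joint angles; "dq": joint speeds; "joint_efforts": joint torques, N m; "eef_pos": TCP position; "eef_rot": TCP orientation; "wrist_force": force on the tool from outside, world axes, zero at the start; "torque": the same for the moment, N m; "opening": opening from 0.0 (shut) to 1.0 (fully open).
Only numpy, scipy, OpenCV 4.12 (cv2) and the standard library are available. Lean on these libraries where they do the work, as an engineer would, in place of code of your own. Each camera call takes 0.05 s, during which the arm holds its last target.

## Working session

There is one attempt and no reset: what is moved stays moved. The work goes in short steps, Python scripts to look and compute and a tool call to move; the robot and the scene stay as the last step left them, time stands still between calls to the robot, and variables do not carry over. Pictures are saved under pics/ and viewed, and the job is handed in when it is done.

Besides the shell and the picture viewer there is one more tool, called after "Request:" as name([rows], argument=value, ...), one row to a line, values as JSON. servo_tool: Moves the arm, as the interface text tells. Its arguments: {"type":"object","properties":{"targets":{"type":"array","items":{"type":"array","items":{"type":"number"}}}},"required":["targets"]}

```bash
mkdir -p pics; ls
python3 - <<'E'
from bench import ctrl
import cv2
o=ctrl.get_obs();print(o)
for n in("scene","top","wrist"):
    c=ctrl.camera(n);cv2.imwrite(f"pics/{n}0.png",c["pixels"])
    print(n,{k:v for k,v in c.items() if k!="pixels"})
E
```

```text
pics
{'time_s': 0.0, 'q': array([-1.44434647e+00,  1.81557646e-01,  1.60801259e+00, -2.37110481e-07,
        1.35378688e+00, -2.06258006e-01]), 'dq': array([ 9.81233767e-05, -1.33998323e-03,  5.66658737e-04, -6.19745793e-04,
       -1.79664284e-03, -2.71411483e-04]), 'joint_efforts': array([-8.83848497e-04, -4.44882452e+01, -3.51338267e+01, -3.33305370e-04,
        8.83927132e-03,  6.90312618e-06]), 'eef_pos': array([ 0.18776521, -0.5428946 ,  0.2303726 ]), 'eef_rot': array([ 0.11646484,  0.69736975,  0.11771151, -0.69732014]), 'wrist_force': array([0.77273281, 0.26471193, 0.5780148 ]), 'torque': array([-0.01805481, -0.01748266,  0.0036622 ]), 'opening': 1.0032785509840307}
scene {'intrinsics': array([[384.22045887,   0.        , 273.86381538],
       [  0.        , 384.22045887, 212.10304405],
       [  0.        ,   0.        ,   1.        ]]), 'R': array([[ 0.24081159,  0.97053829,  0.00807492],
       [ 0.82732779, -0.20091361, -0.52455929],
       [-0.50748252,  0.13300056, -0.85133562]]), 't': array([-0.10123794, -0.33708697,  1.54371294])}
top {'intrinsics': array([[456.021208
[... 211 characters left out ...]
9.84797105e-01,  2.19439227e-02, -1.72316937e-01],
       [ 1.72289713e-01, -3.13945348e-03, -9.85041318e-01]]), 't': array([0.00815887, 0.46253488, 1.58068035])}
wrist {'intrinsics': array([[325.1922621 ,   0.        , 283.87423463],
       [  0.        , 325.1922621 , 212.82496966],
       [  0.        ,   0.        ,   1.        ]]), 'tool_from_camera': array([[ 2.01193315e-04, -2.81587233e-01,  9.59535612e-01,
        -1.42083036e-01],
       [ 9.99999979e-01,  2.45548977e-05, -2.02471866e-04,
         8.26297051e-04],
       [ 3.34521936e-05,  9.59535632e-01,  2.81587232e-01,
        -7.00019257e-02],
       [ 0.00000000e+00,  0.00000000e+00,  0.00000000e+00,
         1.00000000e+00]])}
```

View pics/scene0.png

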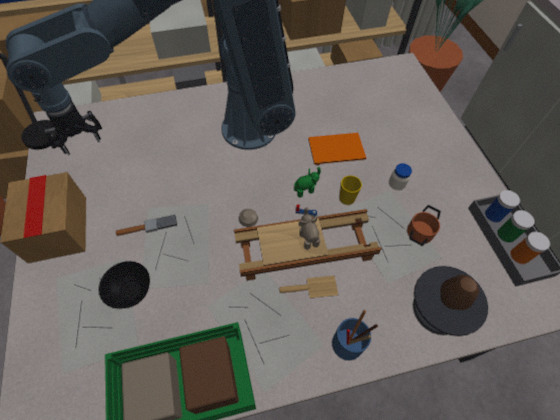

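View pics/top0.png

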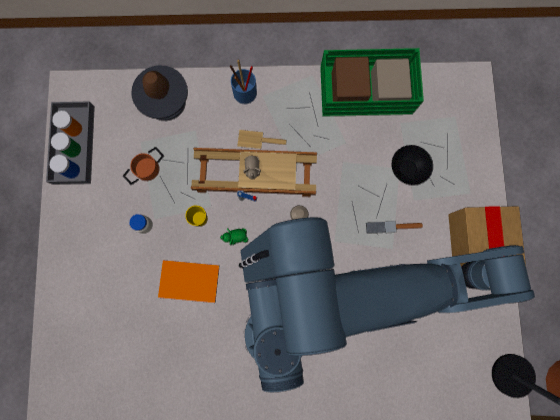

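View pics/wrist0.png

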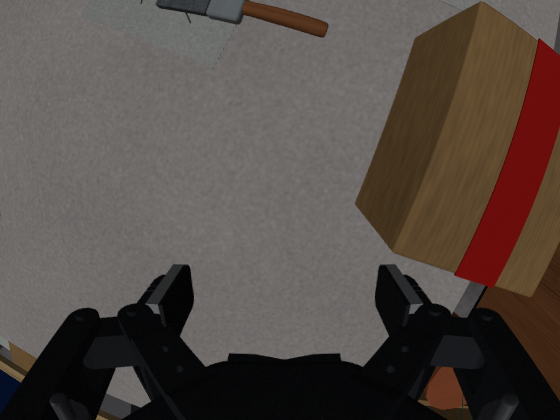

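The top view shows the rack at about (193–317, 147–195), running along world y. The board is at about (240–297, 152–190), with the brown elephant at (253,166) and the catch at (247,197). The green elephant at (235,236) is a look-alike. The orange sheet at (190,281) and the boxes in the crate have a board-like shape too, but only the plywood on the rails carries the clay elephant. I'll confirm this in an enlarged crop.

Run:
```python
import cv2
a=cv2.imread("pics/top0.png")[135:225,180:330];cv2.imwrite("pics/top0c.png",cv2.resize(a,None,fx=5.3,fy=5.3,interpolation=cv2.INTER_CUBIC))
a=cv2.imread("pics/scene0.png")[185:290,220:390];cv2.imwrite("pics/scene0c.png",cv2.resize(a,None,fx=4.7,fy=4.7,interpolation=cv2.INTER_CUBIC))
```

```text
(no output)
```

View pics/top0c.png

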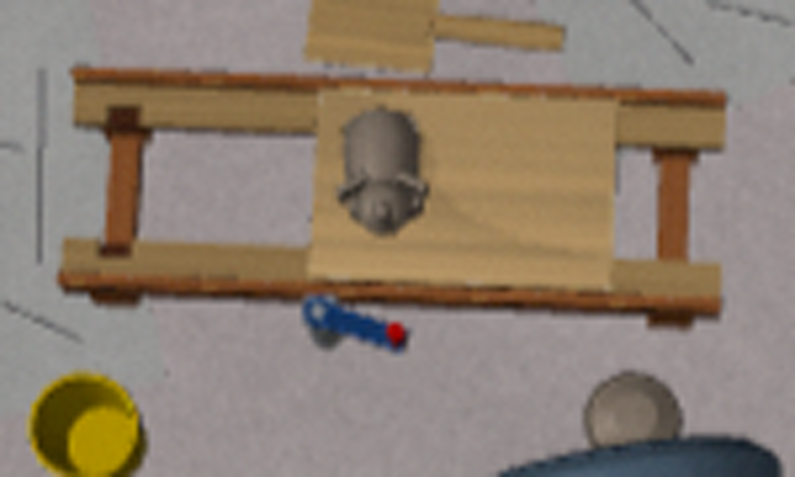

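View pics/scene0c.png

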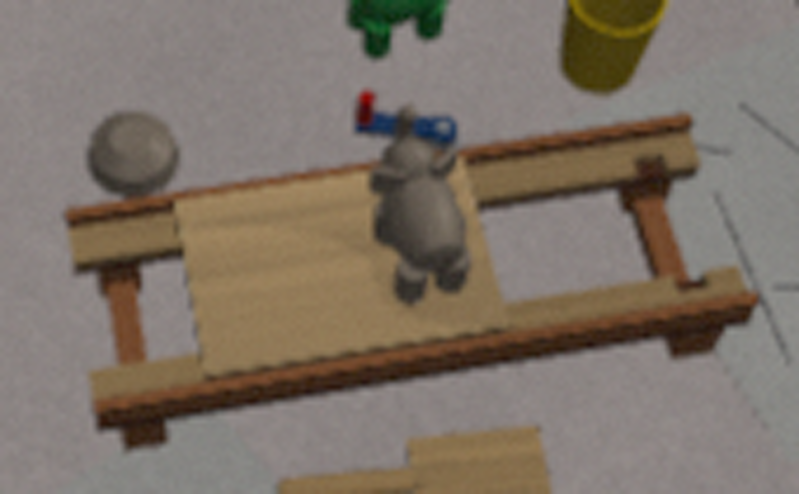

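```bash
cat > h.py <<'E'
import numpy as np,cv2,json
from scipy.optimize import least_squares
C=json.load(open('cal.json')) if __import__('os').path.exists('cal.json') else None
def cam(n): return [np.array(C[n][k]) for k in('intrinsics','R','t')]
def proj(n,X):
    K,R,t=cam(n);p=(np.atleast_2d(X)@R.T+t)@K.T;return p[:,:2]/p[:,2:]
def ray(n,uv,z):
    K,R,t=cam(n);d=R.T@np.linalg.inv(K)@np.r_[uv,1];c=-R.T@t;return c+d*(z-c[2])/d[2]
def rk(p,X):
    c,s=np.cos(p[2]),np.sin(p[2]);X=np.atleast_2d(X).astype(float);return np.c_[p[0]+c*X[:,0]-s*X[:,1],p[1]+s*X[:,0]+c*X[:,1],X[:,2]]
def inv(p,w):
    c,s=np.cos(p[2]),np.sin(p[2]);d=np.array(w[:2])-p[:2];return np.r_[c*d[0]+s*d[1],-s*d[0]+c*d[1]]
E
python3 - <<'E'
from bench import ctrl
import json,numpy as np
d={}
for n in("scene","top"):
    c=ctrl.camera(n);d[n]={k:c[k].tolist() for k in('intrinsics','R','t')}
json.dump(d,open('cal.json','w'))
E
python3 - <<'E'
from h import *
for n in('scene','top'):
    K,R,t=cam(n);print(n,-R.T@t)
T=lambda u,v:np.array([180+(u+.5)/5.3-.5,135+(v+.5)/5.3-.5])
S=lambda u,v:np.array([220+(u+.5)/4.7-.5,185+(v+.5)/4.7-.5])
obs=[('top',T(74,68),(.0745,.22,.074)),('top',T(726,92),(.0745,-.22,.074)),('top',T(720,298),(-.0745,-.22,.074)),('top',T(61,274),(-.0745,.22,.074)),
('scene',S(68,212),(-.0745,-.22,.074)),('scene',S(690,117),(-.0745,.22,.074)),('scene',S(97,407),(.0745,-.22,.074)),('scene',S(755,297),(.0745,.22,.074))]
f=lambda p:np.concatenate([proj(n,rk(p,X))[0]-uv for n,uv,X in obs])
r=least_squares(f,[.6,0,0],loss='soft_l1');p=r.x;print(p,f(p).reshape(-1,2).round(1))
np.save('rack.npy',p)
for uv in[(318,90),(616,98),(611,288),(308,278)]: print('board',inv(p,ray('top',T(*uv),.079)))
for uv in[(176,200),(205,376),(506,327),(462,160)]: print('boardS',inv(p,ray('scene',S(*uv),.079)))
print('peg',inv(p,ray('top',T(397,333),.1105)),inv(p,ray('scene',S(366,95),.1105)),'piv',inv(p,ray('top',T(317,312),.0805)),inv(p,ray('scene',S(440,128),.0805)))
for q in[(0,100,60),(-88,45,80),(0,0,0)]: print(q,rk(p,np.array(q)/1000))
for n,uv,z in[('lump',(300,213),.03),('cup',(196,211),.09)]: print(n,ray('top',uv,z),inv(p,ray('top',uv,z)))
E
```

```text
scene [ 1.08666801 -0.17478475  1.13821321]
top [0.18334882 0.00296951 1.63674367]
[ 0.57175061  0.06513309 -0.06172471] [[-0.8 -0.7]
 [ 0.  -0.6]
 [ 0.1  1.8]
 [-1.3  1.4]
 [-1.2 -0.4]
 [-0.1 -0.8]
 [-1.   1.4]
 [ 0.8  1.2]]
board [0.06165509 0.0523572 ]
board [ 0.06396181 -0.14643064]
board [-0.06529193 -0.14716341]
board [-0.06644172  0.05223376]
boardS [-0.06602025 -0.14388132]
boardS [ 0.06387414 -0.1460013 ]
boardS [0.06446188 0.05110351]
boardS [-0.06259771  0.05315607]
peg [-0.10660327 -0.00957202] [-0.10619924 -0.0063736 ] piv [-0.08923916  0.04499717] [-0.08936233  0.04399281]
(0, 100, 60) [[0.57791917 0.16494266 0.06      ]]
(-88, 45, 80) [[0.48669405 0.11547572 0.08      ]]
(0, 0, 0) [[0.57175061 0.06513309 0.        ]]
lump [ 0.41961498 -0.09585018  0.03      ] [-0.14191558 -0.17006127]
cup [0.4256652  0.26432099 0.09      ] [-0.15809422  0.18979721]
```

```bash
cat >> h.py <<'E'
from scipy.spatial.transform import Rotation as Ro
def tool(o):
    w,x,y,z=o['eef_rot'];return Ro.from_quat([x,y,z,w])
def plan(o,target,yaw=None,p=None):
    """target TCP in rack coords; yaw: rack-frame angle wanted for tool z axis. returns rotvec(tool), shift(tool mm)"""
    p=np.load('rack.npy') if p is None else p
    R=tool(o);w=rk(p,target)[0];s=R.inv().apply(w-o['eef_pos'])*1000
    rv=np.zeros(3)
    if yaw is not None:
        a=yaw+p[2];zx=np.array([np.cos(a),np.sin(a),0]);X=np.array([0,0,-1.]);Y=np.cross(zx,X)
        rv=(R.inv()*Ro.from_matrix(np.c_[X,Y,zx])).as_rotvec()
    return rv.round(3),s.round(1)
E
python3 - <<'E'
from h import *
from bench import ctrl
o=ctrl.get_obs();p=np.load('rack.npy')
print(tool(o).as_matrix().round(3)); print('tcp rack',inv(p,o['eef_pos']))
for y in(0,np.pi/2,np.pi,-np.pi/2): print(y,plan(o,(0,-.2,.2),y))
for uv,z in[((235,236),.05),((222,238),.05),((247,230),.05)]: print('green',inv(p,ray('top',uv,z)))
E
```

```text
[[-0.     0.327 -0.945]
 [ 0.001 -0.945 -0.327]
 [-1.    -0.001 -0.   ]]
tcp rack [-0.34568219 -0.63084747]
0 (array([-2.747e+00, -1.000e-03, -0.000e+00]), array([  31.2, -264.9, -484.7]))
1.5707963267948966 (array([1.965e+00, 1.000e-03, 1.000e-03]), array([  31.2, -264.9, -484.7]))
3.141592653589793 (array([ 0.394, -0.   ,  0.001]), array([  31.2, -264.9, -484.7]))
-1.5707963267948966 (array([-1.176e+00, -1.000e-03,  1.000e-03]), array([  31.2, -264.9, -484.7]))
green [-0.23486474  0.05500047]
green [-0.2436232   0.09987563]
green [-0.21223601  0.01423908]
```

Request:
servo_tool([
  [0.02,0,0,0,-10,-20,-1],
  [0.05,0,0,0,-32,-58,-1],
  [0.09,0,0,0,-58,-107,-1],
  [0.13,0,0,0,-85,-155,-1],
  [0.17,0,0,0,-111,-204,-1],
  [0.21,0,0,0,-138,-252,-1],
  [0.25,0,0,0,-164,-300,-1],
  [0.28,0,0,0,-185,-340,-1],
])

```text
time_s: 1.25
eef_pos: [0.4499, -0.2555, 0.2312]
eef_rot: [0.018, 0.707, 0.019, -0.707]
wrist_force: [0.1, 0.7, 1.0]
opening: -0.001
```

Run:
```python
from h import *
from bench import ctrl
o=ctrl.get_obs();p=np.load('rack.npy')
print(o['time_s'],inv(p,o['eef_pos']),o['eef_pos'],o['wrist_force'])
print(plan(o,(0,-.215,.2),np.pi))
```

```text
1.25 [-0.10187887 -0.32755952] [ 0.44986008 -0.25551818  0.23117256] [0.11561342 0.69377012 0.96875251]
(array([ 0.114, -0.   ,  0.001]), array([  31.3, -100.2, -114. ]))
```

Request:
servo_tool([
  [0.02,0,0,4,-15,-17,-1],
  [0.05,0,0,10,-38,-43,-1],
  [0.08,0,0,18,-60,-69,-1],
  [0.1,0,0,24,-80,-91,-1],
  [0.114,0,0,29,-94,-107,-1],
  [0.114,0,0,31,-100,-114,-1],
  [0.114,0,0,31,-100,-114,-1],
  [0.114,0,0,31,-100,-114,-1],
])

```text
time_s: 2.25
eef_pos: [0.5581, -0.1503, 0.2005]
eef_rot: [-0.022, 0.707, -0.022, -0.707]
wrist_force: [0.2, 0.2, 0.1]
opening: -0.001
```

Run:
```python
from h import *
from bench import ctrl
o=ctrl.get_obs();p=np.load('rack.npy')
print(o['time_s'],inv(p,o['eef_pos']),o['eef_pos'],o['wrist_force'])
for n in("wrist","top"):
    c=ctrl.camera(n);cv2.imwrite(f"pics/{n}1.png",c["pixels"])
a=cv2.imread("pics/top1.png")[135:225,180:330];cv2.imwrite("pics/top1c.png",cv2.resize(a,None,fx=5.3,fy=5.3,interpolation=cv2.INTER_CUBIC))
```

```text
2.25 [-0.00030274 -0.21582959] [ 0.55813489 -0.15026681  0.20047889] [0.16502471 0.18677625 0.07002194]
```

View pics/wrist1.png

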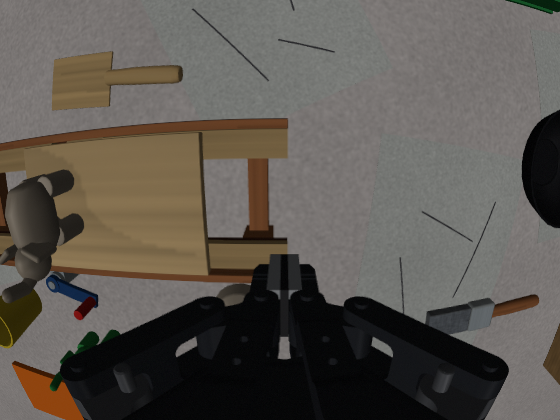

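View pics/top1c.png

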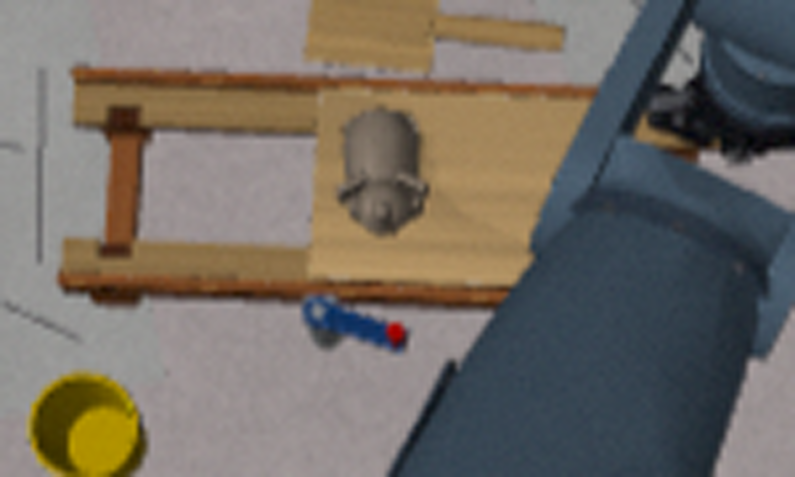

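```bash
cat >> h.py <<'E'
def wray(o,c_T,K,uv,z):
    d=np.array([(uv[0]-K[0,2])/K[0,0],(uv[1]-K[1,2])/K[1,1]]);r=np.hypot(*d);v=np.r_[np.sin(r)*d/r,np.cos(r)]
    R=tool(o);D=R.apply(c_T[:3,:3]@v);c=o['eef_pos']+R.apply(c_T[:3,3]);return c+D*(z-c[2])/D[2]
E
python3 - <<'E'
from h import *
from bench import ctrl
o=ctrl.get_obs();p=np.load('rack.npy')
c=ctrl.camera('wrist');T,K=c['tool_from_camera'],c['intrinsics']
for n,uv,z in[('b',(202,133),.079),('b',(209,275),.079),('wall end',(288,120),.074),('rail inner end',(288,157),.06),('peg',(83,313),.1105),('piv',(53,283),.0805),('near rail',(288,240),.06)]: print(n,inv(p,wray(o,T,K,uv,z)))
# tip pixel spans: at tool depth 0 plane
for uv in[(268,256),(300,256)]:
  d=np.array([(uv[0]-K[0,2])/K[0,0],(uv[1]-K[1,2])/K[1,1]]);r=np.hypot(*d);v=T[:3,:3]@np.r_[np.sin(r)*d/r,np.cos(r)];print((T[:3,3]+v*(-T[0,3]/v[0])))
print(plan(o,(0,-.19,.052),np.pi))
E
```

```text
b [ 0.06109087 -0.15009424]
b [-0.0670214  -0.14792513]
wall end [ 0.07020742 -0.22060911]
rail inner end [ 0.03790951 -0.22081539]
peg [-0.10196279 -0.01668325]
piv [-0.08888954  0.04284055]
near rail [-0.03909939 -0.22100925]
[ 0.         -0.00630638 -0.00725411]
[ 0.          0.00896137 -0.00725034]
(array([-0.001, -0.   ,  0.   ]), array([148.6, -25.9,  -0.2]))
```

Request:
servo_tool([
  [0,0,0,10,-4,0,-1],
  [0,0,0,35,-13,0,-1],
  [0,0,0,65,-24,0,-1],
  [0,0,0,95,-30,0,-1],
  [0,0,0,120,-31,0,-1],
  [0,0,0,138,-31,0,-1],
  [0,0,0,145,-31,0,-1],
  [0,0,0,145,-31,0,-1],
])

```text
time_s: 3.4
eef_pos: [0.5602, -0.1195, 0.0555]
eef_rot: [-0.022, 0.707, -0.022, -0.707]
wrist_force: [0.7, -0.6, 0.5]
opening: 0.0
```

```bash
cat > st.py <<'E'
from h import *
from bench import ctrl
import sys
o=ctrl.get_obs();p=np.load('rack.npy')
print(round(o['time_s'],2),'rack',(inv(p,o['eef_pos'])*1000).round(1),'z',o['eef_pos'][2].round(4),'F',o['wrist_force'].round(1),'op',o['opening'])
for n in sys.argv[2:]:
    c=ctrl.camera(n);a=c['pixels'];cv2.imwrite(f"pics/{n}{sys.argv[1]}.png",a)
    if n=='top': cv2.imwrite(f"pics/{n}{sys.argv[1]}c.png",cv2.resize(a[135:225,180:330],None,fx=5.3,fy=5.3,interpolation=cv2.INTER_CUBIC))
    if n=='scene': cv2.imwrite(f"pics/{n}{sys.argv[1]}c.png",cv2.resize(a[185:290,220:390],None,fx=4.7,fy=4.7,interpolation=cv2.INTER_CUBIC))
E
python3 st.py 2 wrist
```

```text
3.4 rack [-1.00e-01 -1.85e+02] z 0.0555 F [ 0.7 -0.6  0.5] op 0.00020449246613764876
```

View pics/wrist2.png

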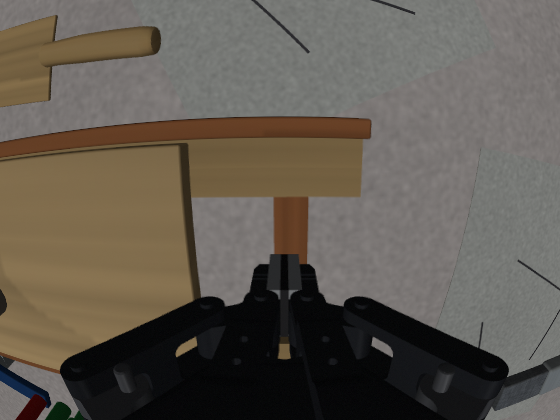

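Request:
servo_tool([
  [0,0,0,0,-6,0,-1],
  [0,0,0,0,-12,0,-1],
  [0,0,0,0,-17,0,-1],
  [0,0,0,0,-21,0,-1],
  [0,0,0,0,-24,0,-1],
  [0,0,0,0,-27,0,-1],
  [0,0,0,0,-30,0,-1],
  [0,0,0,0,-33,0,-1],
])

```text
time_s: 4.45
eef_pos: [0.5628, -0.0871, 0.0562]
eef_rot: [-0.022, 0.707, -0.022, -0.706]
wrist_force: [-0.0, -4.9, -1.0]
opening: 0.002
```

```bash
python3 st.py 3 wrist
```

```text
4.45 rack [   0.5 -152.5] z 0.0562 F [-0.  -4.9 -1. ] op 0.0019558116281235987
```

View pics/wrist3.png

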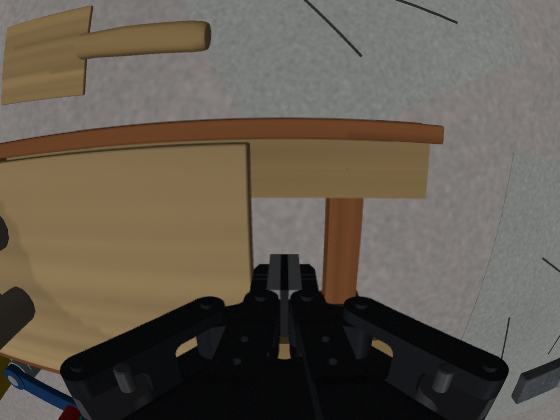

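Request:
servo_tool([
  [0,0,0,0,-3,0,-1],
  [0,0,0,0,-7,0,-1],
  [0,0,0,0,-12,0,-1],
  [0,0,0,0,-17,0,-1],
  [0,0,0,0,-22,0,-1],
  [0,0,0,0,-27,0,-1],
  [0,0,0,0,-31,0,-1],
  [0,0,0,0,-34,0,-1],
])

```text
time_s: 5.5
eef_pos: [0.5649, -0.0525, 0.0562]
eef_rot: [-0.022, 0.707, -0.022, -0.706]
wrist_force: [0.1, -5.0, -1.0]
opening: 0.005
```

```bash
python3 st.py 4 wrist
```

```text
5.5 rack [   0.4 -117.8] z 0.0562 F [ 0.1 -5.  -1. ] op 0.005412411163878861
```

View pics/wrist4.png

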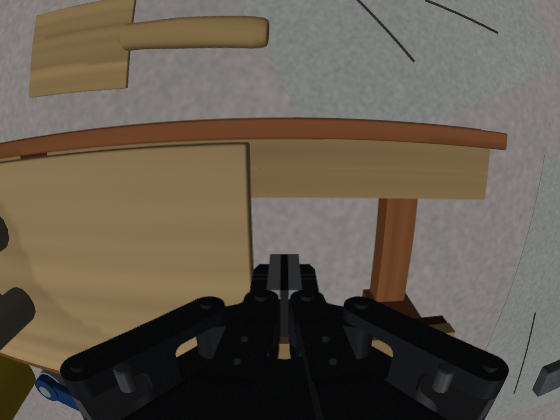

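Request:
servo_tool([
  [0,0,0,0,-3,0,-1],
  [0,0,0,0,-7,0,-1],
  [0,0,0,0,-12,0,-1],
  [0,0,0,0,-17,0,-1],
  [0,0,0,0,-23,0,-1],
  [0,0,0,0,-29,0,-1],
  [0,0,0,0,-34,0,-1],
  [0,0,0,0,-38,0,-1],
])

```text
time_s: 6.55
eef_pos: [0.5673, -0.0138, 0.0561]
eef_rot: [-0.022, 0.707, -0.022, -0.706]
wrist_force: [-0.2, -5.0, -0.6]
opening: -0.001
```

Request:
servo_tool([
  [0,0,0,0,-3,0,-1],
  [0,0,0,0,-7,0,-1],
  [0,0,0,0,-12,0,-1],
  [0,0,0,0,-17,0,-1],
  [0,0,0,0,-23,0,-1],
  [0,0,0,0,-29,0,-1],
  [0,0,0,0,-34,0,-1],
  [0,0,0,0,-38,0,-1],
])

```text
time_s: 7.55
eef_pos: [0.5697, 0.0245, 0.0562]
eef_rot: [-0.022, 0.707, -0.022, -0.706]
wrist_force: [0.0, -4.7, -1.0]
opening: 0.007
```

```bash
python3 st.py 5 wrist top scene
```

```text
7.55 rack [  0.4 -40.7] z 0.0562 F [ 0.  -4.7 -1. ] op 0.006621140004282928
```

View pics/wrist5.png

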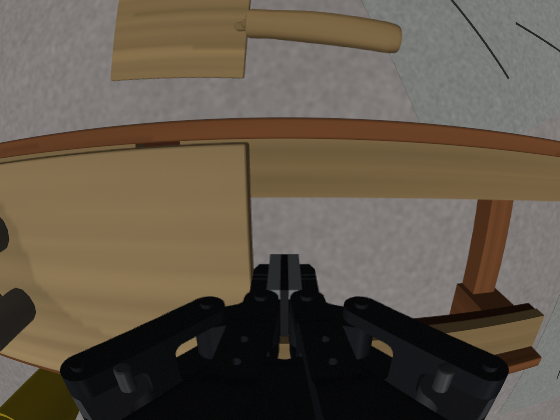

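View pics/scene5c.png

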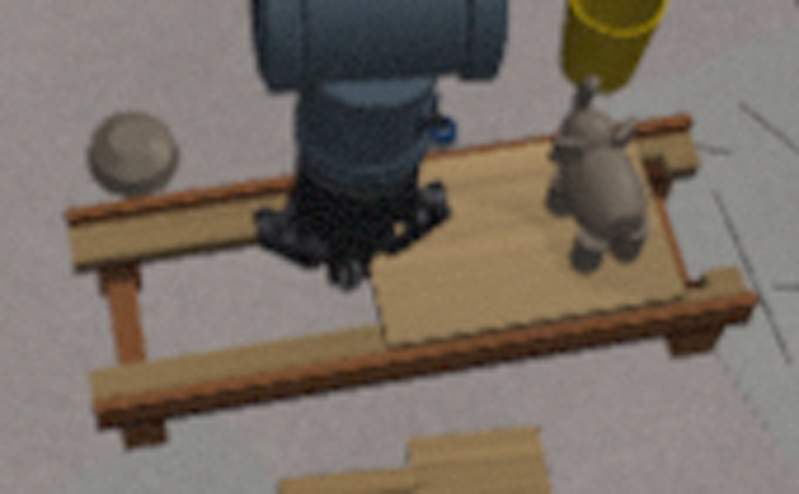

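Run:
```python
from h import *
from bench import ctrl
o=ctrl.get_obs();p=np.load('rack.npy')
c=ctrl.camera('wrist');T,K=c['tool_from_camera'],c['intrinsics']
S=lambda u,v:np.array([220+(u+.5)/4.7-.5,185+(v+.5)/4.7-.5])
print(inv(p,ray('scene',S(388,348),.079)),inv(p,wray(o,T,K,(248,143),.079)))
```

```text
[ 0.06545622 -0.02724234] [ 0.06243048 -0.02844558]
```

Request:
servo_tool([
  [0,0,0,0,-2,0,-1],
  [0,0,0,0,-5,0,-1],
  [0,0,0,0,-8,0,-1],
  [0,0,0,0,-11,0,-1],
  [0,0,0,0,-14,0,-1],
  [0,0,0,0,-17,0,-1],
  [0,0,0,0,-19,0,-1],
  [0,0,0,0,-21,0,-1],
])

```text
time_s: 8.75
eef_pos: [0.571, 0.0456, 0.0561]
eef_rot: [-0.022, 0.707, -0.022, -0.706]
wrist_force: [0.0, -5.4, -0.5]
opening: 0.002
```

Request:
servo_tool([
  [0,0,0,0,-1,0,-1],
  [0,0,0,0,-2,0,-1],
  [0,0,0,0,-3,0,-1],
  [0,0,0,0,-4,0,-1],
  [0,0,0,0,-5,0,-1],
  [0,0,0,0,-5.5,0,-1],
  [0,0,0,0,-6,0,-1],
  [0,0,0,0,-6,0,-1],
])

```text
time_s: 9.75
eef_pos: [0.5712, 0.0517, 0.0561]
eef_rot: [-0.022, 0.707, -0.022, -0.706]
wrist_force: [0.2, -4.3, -2.3]
opening: 0.004
```

```bash
python3 st.py 6 wrist scene
```

```text
9.75 rack [  0.3 -13.4] z 0.0561 F [ 0.2 -4.3 -2.3] op 0.0035151474386889425
```

View pics/wrist6.png

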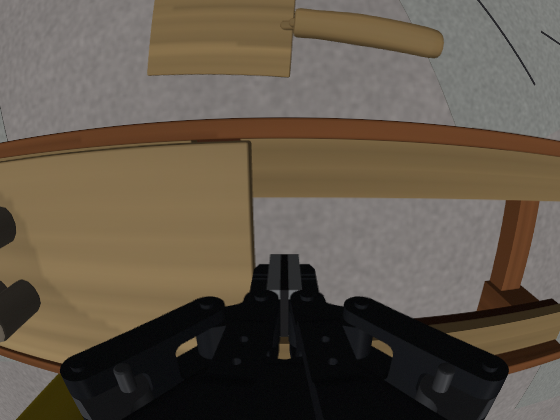

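View pics/scene6c.png

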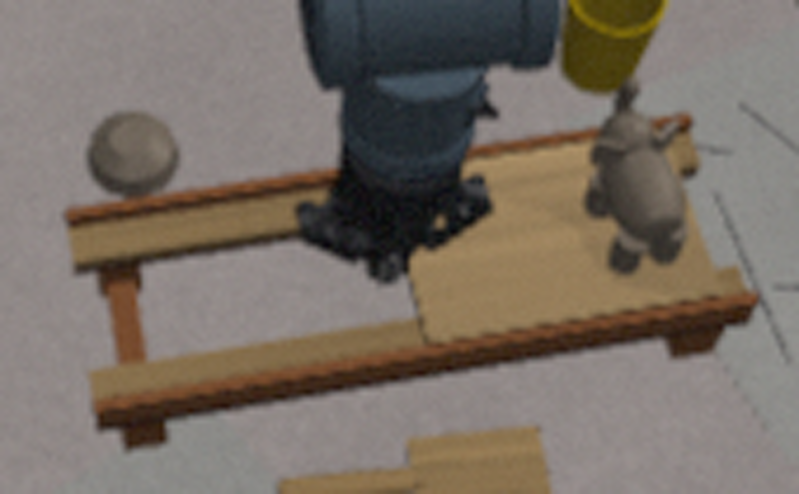

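The rear of the board may be held up by the finger, and the front looks lower (the legs moved in the wrist view). I'll draw the finger back and look.

Request:
servo_tool([
  [0,0,0,0,1,0,-1],
  [0,0,0,0,3,0,-1],
  [0,0,0,0,5,0,-1],
  [0,0,0,0,8,0,-1],
  [0,0,0,0,10,0,-1],
  [0,0,0,0,10,0,-1],
  [0,0,0,0,10,0,-1],
  [0,0,0,0,10,0,-1],
])

```text
time_s: 10.85
eef_pos: [0.5706, 0.0418, 0.056]
eef_rot: [-0.022, 0.707, -0.022, -0.706]
wrist_force: [-0.1, 0.4, 1.5]
opening: 0.002
```

```bash
python3 st.py 7 wrist scene
```

```text
10.85 rack [  0.3 -23.4] z 0.056 F [-0.1  0.4  1.5] op 0.0024581479729494796
```

View pics/wrist7.png

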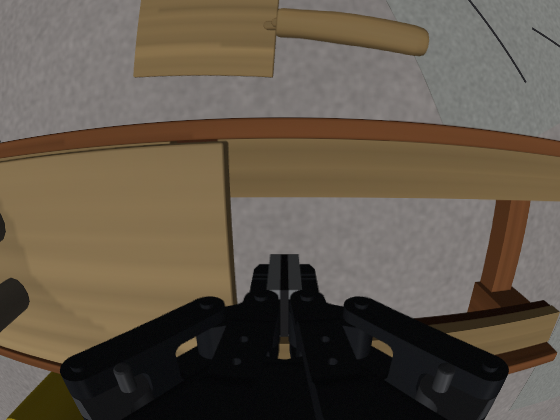

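View pics/scene7c.png

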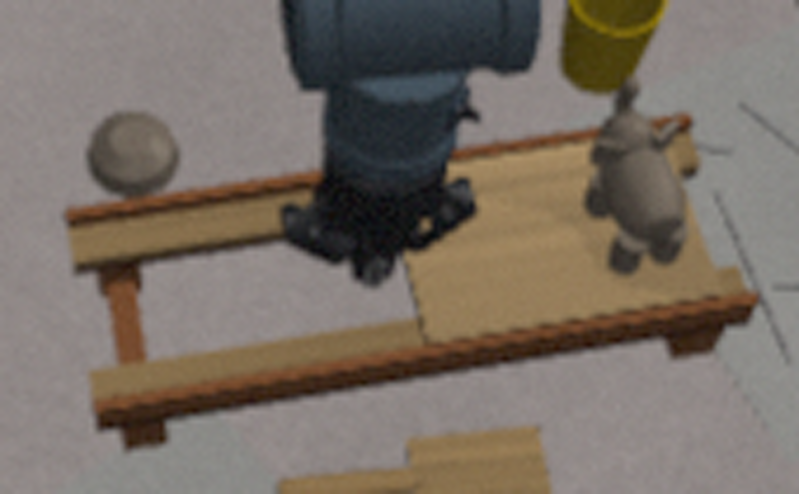

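Run:
```python
from h import *
p=np.load('rack.npy')
for yb,z in((0,.072),(-.004,.072),(-.004,.079),(0,.079),(-.002,.079)):
    q=proj('scene',rk(p,[(.065,yb,z),(-.065,yb,z),(.065,yb+.2,z),(-.065,yb+.2,z)]))
    print(yb,z,((q-[220,185]+.5)*4.7-.5).round(0).tolist())
for i in(0,5,6,7):
    a=cv2.imread(f"pics/scene{i}.png")[235:270,295:395]
    cv2.imwrite(f"pics/z{i}.png",cv2.resize(a,None,fx=8,fy=8,interpolation=cv2.INTER_CUBIC))
v=np.vstack([cv2.imread(f"pics/z{i}.png") for i in(5,7)]);cv2.imwrite("pics/z.png",v)
```

```text
0 0.072 [[428.0, 345.0], [384.0, 174.0], [724.0, 296.0], [666.0, 130.0]]
-0.004 0.072 [[422.0, 346.0], [379.0, 175.0], [718.0, 297.0], [660.0, 131.0]]
-0.004 0.079 [[423.0, 342.0], [379.0, 170.0], [721.0, 292.0], [662.0, 126.0]]
0 0.079 [[429.0, 341.0], [385.0, 169.0], [727.0, 291.0], [668.0, 125.0]]
-0.002 0.079 [[426.0, 341.0], [382.0, 169.0], [724.0, 292.0], [665.0, 125.0]]
```

View pics/z.png

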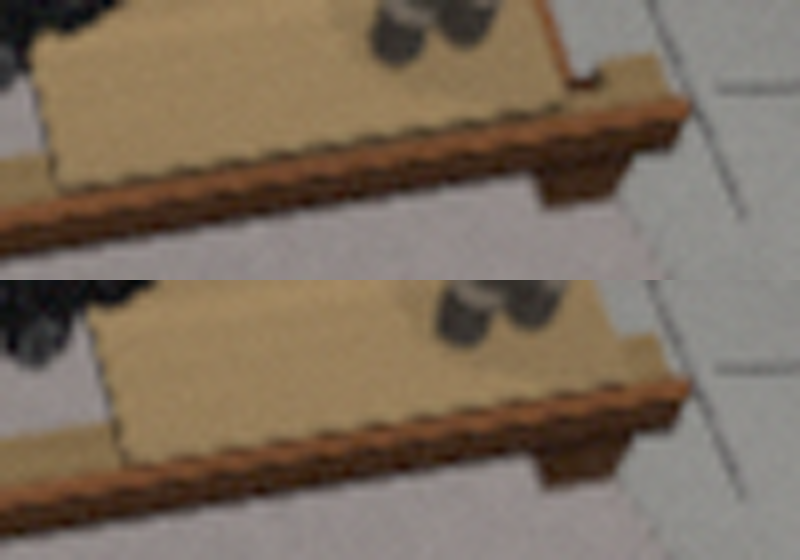

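Request:
servo_tool([
  [0,0,0,0,-3,0,-1],
  [0,0,0,0,-6,0,-1],
  [0,0,0,0,-9,0,-1],
  [0,0,0,0,-10,0,-1],
  [0,0,0,0,-11,0,-1],
  [0,0,0,0,-12,0,-1],
  [0,0,0,0,-13,0,-1],
  [0,0,0,0,-13,0,-1],
])

```text
time_s: 11.95
eef_pos: [0.5715, 0.054, 0.0561]
eef_rot: [-0.022, 0.707, -0.022, -0.706]
wrist_force: [-0.7, -5.6, 0.1]
opening: -0.002
```

```bash
python3 st.py 8 wrist
```

```text
11.95 rack [  0.5 -11.2] z 0.0561 F [-0.7 -5.6  0.1] op -0.002092747731088424
```

Request:
servo_tool([
  [0,0,0,0,-1,0,-1],
  [0,0,0,0,-1.5,0,-1],
  [0,0,0,0,-2,0,-1],
  [0,0,0,0,-2.5,0,-1],
  [0,0,0,0,-3,0,-1],
  [0,0,0,0,-3.5,0,-1],
  [0,0,0,0,-4,0,-1],
  [0,0,0,0,-4,0,-1],
])

```text
time_s: 13.0
eef_pos: [0.5718, 0.0564, 0.0561]
eef_rot: [-0.021, 0.707, -0.023, -0.706]
wrist_force: [-0.2, -8.9, -0.2]
opening: -0.001
```

```bash
python3 st.py 9 wrist
```

```text
13.0 rack [ 0.6 -8.7] z 0.0561 F [-0.2 -8.9 -0.2] op -0.0012292255419674855
```

View pics/wrist9.png

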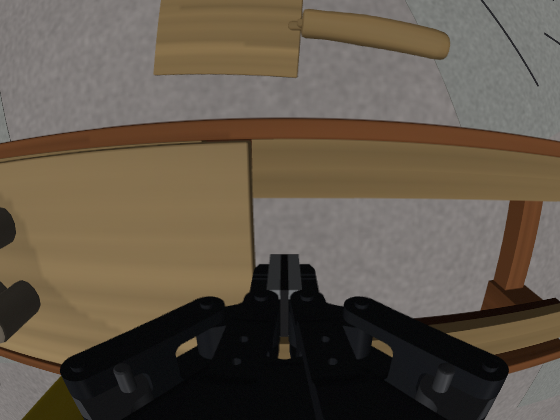

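Request:
servo_tool([
  [0,0,0,0,-1,0,-1],
  [0,0,0,0,-1.5,0,-1],
  [0,0,0,0,-2,0,-1],
  [0,0,0,0,-2.5,0,-1],
  [0,0,0,0,-3,0,-1],
  [0,0,0,0,-3.5,0,-1],
  [0,0,0,0,-4,0,-1],
  [0,0,0,0,-4,0,-1],
])

```text
time_s: 14.05
eef_pos: [0.5718, 0.0568, 0.0561]
eef_rot: [-0.019, 0.707, -0.025, -0.707]
wrist_force: [-3.3, -17.0, 1.7]
opening: 0.001
```

```bash
python3 st.py 10
```

```text
14.05 rack [ 0.5 -8.3] z 0.0561 F [ -3.3 -17.    1.7] op 0.0007421979049770478
```

Pushing 4 mm further moved the finger only 0.4 mm while the force rose to 17 N, so this is a firm stop. Now I'll draw back and rise to clear.

Request:
servo_tool([
  [0,0,0,0,2,0,-1],
  [0,0,0,0,7,0,-1],
  [0,0,0,0,13,0,-1],
  [0,0,0,0,20,0,-1],
  [0,0,0,0,27,0,-1],
  [0,0,0,-12,32,0,-1],
  [0,0,0,-30,35,0,-1],
  [0,0,0,-50,35,0,-1],
])

```text
time_s: 15.05
eef_pos: [0.57, 0.0219, 0.1083]
eef_rot: [-0.02, 0.707, -0.025, -0.706]
wrist_force: [-0.4, 0.0, -0.2]
opening: 0.0
```

Request:
servo_tool([
  [0,0,0,-15,0,0,-1],
  [0,0,0,-40,5,0,-1],
  [0,0,0,-70,10,10,-1],
  [0,0,0,-95,15,40,-1],
  [0,0,0,-105,20,80,-1],
  [0,0,0,-105,20,120,-1],
  [0,0,0,-105,20,140,-1],
  [0,0,0,-105,20,140,-1],
])

```text
time_s: 16.05
eef_pos: [0.4284, 0.0117, 0.2142]
eef_rot: [-0.019, 0.708, -0.025, -0.706]
wrist_force: [0.1, -0.9, 0.3]
opening: 0.0
```

```bash
python3 st.py 11 wrist scene top;  python3 - <<'E'
from h import *
a=cv2.imread("pics/scene11.png")[210:270,280:390];cv2.imwrite("pics/z11.png",cv2.resize(a,None,fx=7.2,fy=7.2,interpolation=cv2.INTER_CUBIC))
E
```

```text
16.05 rack [-139.8  -62.1] z 0.2142 F [ 0.1 -0.9  0.3] op 0.0002462970277143411
```

View pics/wrist11.png

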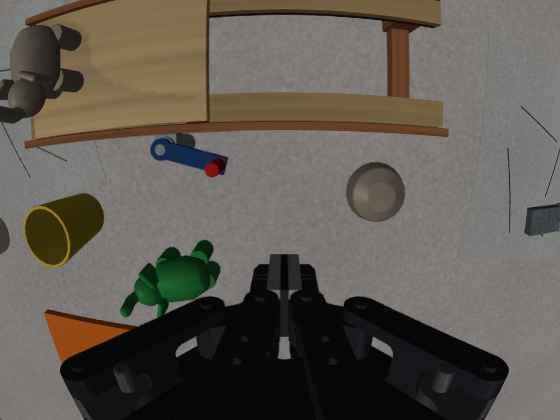

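View pics/z11.png

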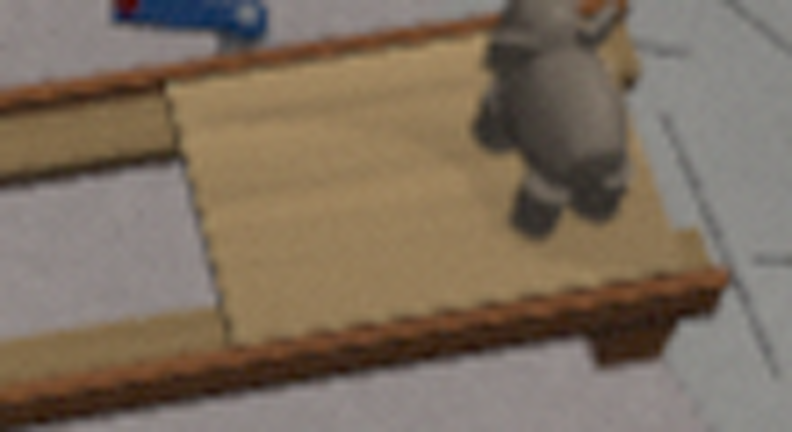

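View pics/top11c.png

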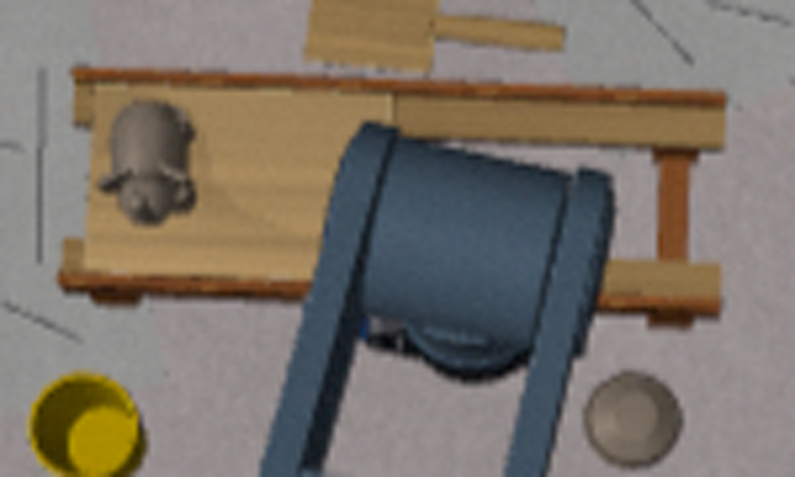

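Run:
```python
from h import *
from bench import ctrl
o=ctrl.get_obs();p=np.load('rack.npy')
c=ctrl.camera('wrist');T,K=c['tool_from_camera'],c['intrinsics']
print('peg',inv(p,wray(o,T,K,(212,170),.1105)),'piv',inv(p,wray(o,T,K,(160,150),.0805)))
print('green',[inv(p,wray(o,T,K,uv,.08)) for uv in((205,243),(180,280))])
print(plan(o,(-.138,0.0,.088),np.pi))
```

```text
peg [-0.10492231 -0.00899389] piv [-0.090011    0.04479727]
green [array([-0.17735199,  0.00853122]), array([-0.21726471,  0.0381071 ])]
(array([-0.001, -0.003, -0.008]), array([125.4, -63.4,   0.2]))
```

Request:
servo_tool([
  [0,0,0,0,-15,-2,-1],
  [0,0,0,10,-35,-4,-1],
  [0,0,0,30,-50,-6,-1],
  [0,0,0,60,-58,-6,-1],
  [0,0,0,90,-59,-6,-1],
  [0,0,0,112,-59,-6,-1],
  [0,0,0,123,-59,-6,-1],
  [0,0,0,125,-59,-6,-1],
])

```text
time_s: 17.25
eef_pos: [0.4396, 0.0694, 0.0877]
eef_rot: [-0.019, 0.707, -0.025, -0.706]
wrist_force: [0.1, 0.7, -0.8]
opening: 0.001
```

```bash
python3 st.py 12 wrist
python3 - <<'E'
from h import *
from bench import ctrl
o=ctrl.get_obs()
for d in range(-20,95,10):
    t=np.radians(d);pg=np.array([-.088+.055*np.sin(t),.045-.055*np.cos(t)]);f=pg-.018*np.array([np.cos(t),np.sin(t)])
    print(d,(f*1000).round(),plan(o,(*f,.088),np.pi)[1])
print(plan(o,(-.1,0,.088),np.pi)[0])
E
```

```text
17.25 rack [-132.1   -3.9] z 0.0877 F [ 0.1  0.7 -0.8] op 0.001023053321127983
-20 [-124.   -1.] [ 0.1 -3.5 -8. ]
-10 [-115.   -6.] [  0.2   2.  -16.5]
0 [-106.  -10.] [  0.3   5.9 -25.8]
10 [-96. -12.] [  0.3   8.2 -35.6]
20 [-86. -13.] [  0.3   8.8 -45.7]
30 [-76. -12.] [  0.3   7.5 -55.7]
40 [-66.  -9.] [  0.3   4.6 -65.3]
50 [-57.  -4.] [  0.3   0.  -74.3]
60 [-49.   2.] [  0.3  -6.  -82.4]
70 [-42.   9.] [  0.2 -13.4 -89.3]
80 [-37.  18.] [  0.2 -21.8 -94.8]
90 [-33.  27.] [  0.1 -31.1 -98.7]
[-0.001 -0.002 -0.008]
```

View pics/wrist12.png

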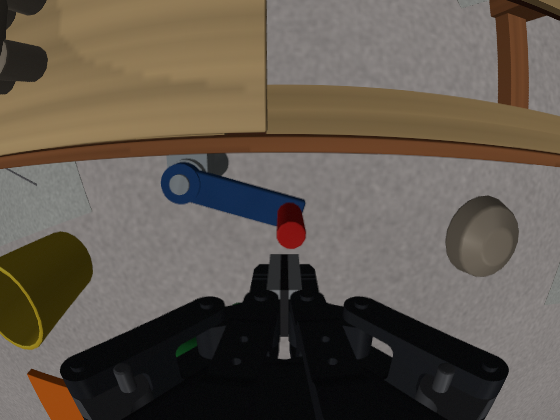

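Request:
servo_tool([
  [0,0,0,0,-1,-5,-1],
  [0,0,0,0,0,-11,-1],
  [0,0,0,0,2,-17,-1],
  [0,0,0,0,4,-22,-1],
  [0,0,0,0,6,-27,-1],
  [0,0,0,0,7,-32,-1],
  [0,0,0,0,8,-37,-1],
  [0,0,0,0,9,-42,-1],
])

```text
time_s: 18.3
eef_pos: [0.4815, 0.0576, 0.0882]
eef_rot: [-0.019, 0.707, -0.025, -0.706]
wrist_force: [-1.5, 1.0, 0.3]
opening: -0.0
```

```bash
python3 st.py 13 wrist
```

```text
18.3 rack [-89.6 -13.1] z 0.0882 F [-1.5  1.   0.3] op -0.0002117168961233051
```

View pics/wrist13.png

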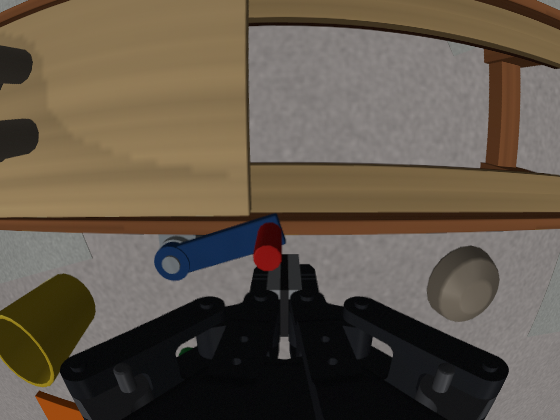

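Request:
servo_tool([
  [0,0,0,0,1,-5,-1],
  [0,0,0,0,1,-10,-1],
  [0,0,0,0,0,-15,-1],
  [0,0,0,0,-1,-20,-1],
  [0,0,0,0,-3,-25,-1],
  [0,0,0,0,-6,-30,-1],
  [0,0,0,0,-9,-34,-1],
  [0,0,0,0,-13,-38,-1],
])

```text
time_s: 19.35
eef_pos: [0.5215, 0.0679, 0.0885]
eef_rot: [-0.019, 0.708, -0.025, -0.706]
wrist_force: [-1.8, -0.0, -0.1]
opening: 0.002
```

```bash
python3 st.py 14 wrist
```

```text
19.35 rack [-50.4  -0.3] z 0.0885 F [-1.8 -0.  -0.1] op 0.0015385306901483172
```

View pics/wrist14.png

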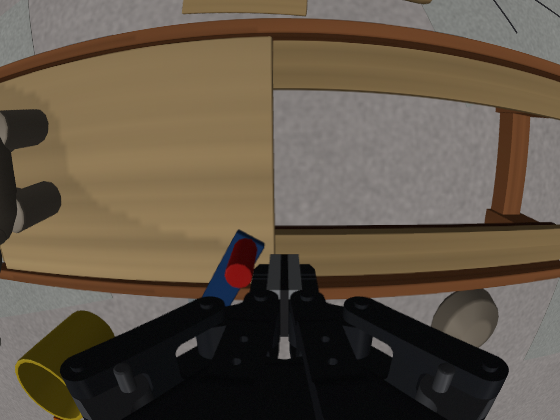

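Request:
servo_tool([
  [0,0,0,0,-2,-4,-1],
  [0,0,0,0,-6,-8,-1],
  [0,0,0,0,-10,-11,-1],
  [0,0,0,0,-14,-13,-1],
  [0,0,0,0,-18,-15,-1],
  [0,0,0,0,-22,-16,-1],
  [0,0,0,0,-25,-17,-1],
  [0,0,0,0,-27,-17,-1],
])

```text
time_s: 20.4
eef_pos: [0.5408, 0.094, 0.0885]
eef_rot: [-0.019, 0.708, -0.025, -0.705]
wrist_force: [-0.5, -6.4, 0.6]
opening: -0.002
```

```bash
python3 st.py 15 wrist
```

```text
20.4 rack [-32.7  26.9] z 0.0885 F [-0.5 -6.4  0.6] op -0.002113900899455354
```

View pics/wrist15.png

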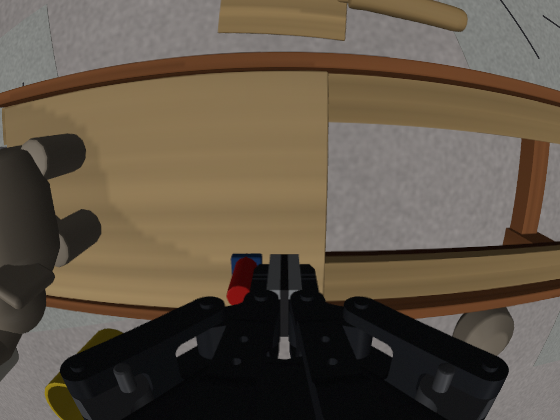

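Request:
servo_tool([
  [0,0,0,0,-1,0,-1],
  [0,0,0,0,-1.5,0,-1],
  [0,0,0,0,-2,0,-1],
  [0,0,0,0,-2.5,0,-1],
  [0,0,0,0,-3,0,-1],
  [0,0,0,0,-3,0,-1],
  [0,0,0,0,-3,0,-1],
  [0,0,0,0,-3,0,-1],
])

```text
time_s: 21.45
eef_pos: [0.5408, 0.0944, 0.0885]
eef_rot: [-0.018, 0.708, -0.027, -0.706]
wrist_force: [-2.9, -13.2, 0.1]
opening: -0.004
```

```bash
python3 st.py 16
```

```text
21.45 rack [-32.7  27.3] z 0.0885 F [ -2.9 -13.2   0.1] op -0.004273332027397284
```

The catch is firmly at its stop. I'll back off towards −y, then rise and move clear.

Request:
servo_tool([
  [0,0,0,0,2,0,-1],
  [0,0,0,0,6,0,-1],
  [0,0,0,0,12,0,-1],
  [0,0,0,0,20,0,-1],
  [0,0,0,-10,28,0,-1],
  [0,0,0,-30,34,0,-1],
  [0,0,0,-60,40,0,-1],
  [0,0,0,-90,45,0,-1],
])

```text
time_s: 22.45
eef_pos: [0.5378, 0.05, 0.1806]
eef_rot: [-0.018, 0.708, -0.027, -0.705]
wrist_force: [-1.0, -0.5, -0.2]
opening: -0.002
```

Request:
servo_tool([
  [0,0,0,-30,15,0,-1],
  [0,0,0,-50,40,10,-1],
  [0,0,0,-60,80,20,-1],
  [0,0,0,-60,125,30,-1],
  [0,0,0,-60,165,40,-1],
  [0,0,0,-60,195,50,-1],
  [0,0,0,-60,210,55,-1],
  [0,0,0,-60,210,55,-1],
])

```text
time_s: 23.45
eef_pos: [0.4693, -0.1559, 0.2435]
eef_rot: [-0.018, 0.708, -0.027, -0.705]
wrist_force: [-0.2, 0.6, -1.1]
opening: -0.002
```

```bash
python3 st.py 17 wrist scene top
python3 - <<'E'
from h import *
a=cv2.imread("pics/scene17.png")[185:265,290:390];cv2.imwrite("pics/z17.png",cv2.resize(a,None,fx=7.5,fy=7.5,interpolation=cv2.INTER_CUBIC))
E
```

```text
23.45 rack [ -88.6 -226.9] z 0.2435 F [-0.2  0.6 -1.1] op -0.0018823087534699055
```

View pics/z17.png

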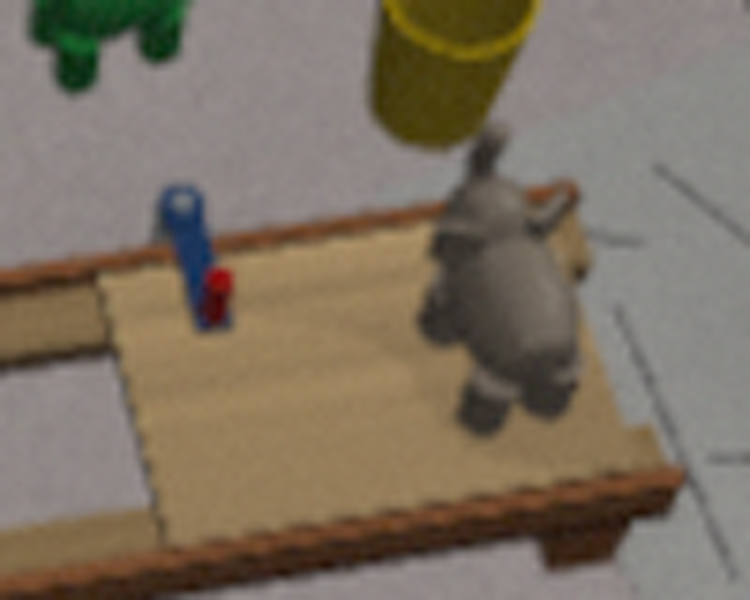

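View pics/top17c.png

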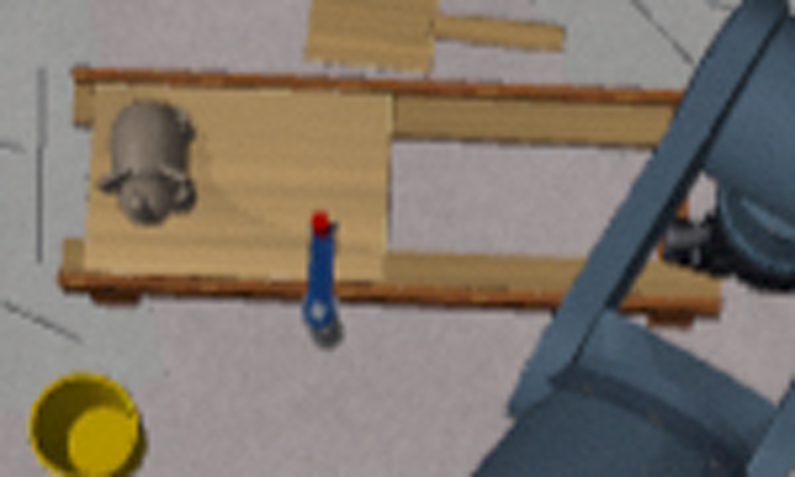

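View pics/scene17.png

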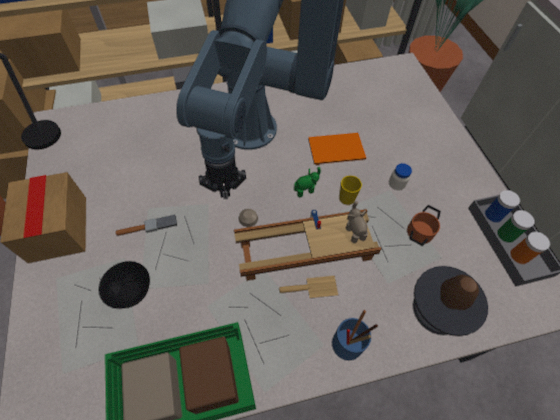

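The catch lies across the board, with the peg at crop pixel (320,222) in the top view. The elephant is upright at (150,165), and the bystanders look untouched. I'll do a quick numeric check, then hand in.

Run:
```python
from h import *
from bench import ctrl
p=np.load('rack.npy')
T=lambda u,v:np.array([180+(u+.5)/5.3-.5,135+(v+.5)/5.3-.5])
for uv in[(392,93),(386,278),(96,84),(84,270)]: print('board',inv(p,ray('top',T(*uv),.072)).round(4))
pg=inv(p,ray('top',T(320,222),.1105));pv=inv(p,ray('top',T(317,312),.0805));print('peg',pg,pv,'angle',np.arctan2(pg[0]+.088,.045-pg[1]))
a=cv2.imread('pics/scene0.png').astype(int);b=cv2.imread('pics/scene17.png').astype(int)
m=(abs(a-b).max(2)>45).astype(np.uint8);n,l,s,c=cv2.connectedComponentsWithStats(m)
print([x.tolist() for x in s[1:] if x[4]>15])
ctrl.hand_in()
print(ctrl.get_obs()['time_s'])
```

```text
board [0.0635 0.0033]
board [-0.063   0.0013]
board [0.062  0.2019]
board [-0.0655  0.2012]
peg [-0.03560534  0.0436393 ] [-0.08923916  0.04499717] angle 1.5448319826912165
[[6, 0, 176, 155, 7672], [219, 0, 7, 21, 83], [235, 0, 33, 33, 724], [266, 13, 68, 87, 2477], [196, 30, 35, 34, 382], [228, 33, 36, 73, 594], [298, 32, 40, 15, 331], [176, 69, 70, 130, 4199], [265, 86, 31, 50, 1055], [350, 202, 7, 11, 33], [295, 204, 17, 16, 124], [354, 211, 11, 3, 21], [314, 214, 34, 15, 127], [348, 216, 7, 7, 37], [355, 218, 11, 9, 58], [259, 221, 61, 38, 1040], [257, 222, 42, 8, 101], [322, 223, 35, 21, 216], [357, 225, 15, 18, 114]]
the job is handed in; nothing more can be done
the job is handed in; nothing more can be done
```

I pushed the board about 147 mm along the rails with the shut fingertips until it dropped into its notches. I then pushed the red peg round until the blue catch lay fully over the board, and handed the job in. The last clock reading before hand-in was 23.5 s.

**Board:** A second push met a firm stop: 4 mm more moved the finger only 0.4 mm while the force rose to 17 N. The camera puts the board's centre at rack y ≈ 102 mm, within the 4 mm of play around home. It sits below the guide walls, and the catch passed over it without being blocked.

**Catch:** It was pressed against its stop with 13 N. The last picture measures 1.545 rad against the stop's 1.571, which is within measuring error.

**Elephant and bystanders:** The elephant is upright in its place on the board. Comparing the scene before and after shows changes only at the arm and its shadow, the board, the elephant and the catch.

No check failed. The only oddity was early on, when one look through the wrist camera put the peg about 10 mm from where the other two cameras had it. A second wrist-camera look from closer agreed with them.

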